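# Stand a circuit board at the viewing mirror and hold the mirror at the pointer

### The arm

A 7-joint arm with a two-finger parallel gripper is mounted at the origin on the work surface. World frame = base frame: x ahead of the robot, y to its left, z up, the work surface at z = 0. Lengths are in m, angles in rad, forces in N, time in s.
With the tool pointing down it reaches from about 0.4 to 0.85 m from the base axis. Payload 4.5 kg.
Tool frame: the origin (TCP) lies midway between the tips of the shut fingers; the grasp point (between the pads) lies behind it (r.grip_point_offset is the z of the grasp point in the tool frame, in m); z points along the fingers, y is the line along which they close (so a half turn about z gives the same grasp; the last joint's range is limited). The gripper opens to 88 mm and grips with 3 to 60 N. Pads are 18 mm wide; open, the fingers measure 123 mm over their backs; the gripper's body (75 mm by 187 mm) begins 45 mm behind the grasp point.
Start: joints at [-1.243, 0.689, -0.195, 1.565, 0.157, 0.902, -0.215], TCP at [0.181, 0.598, 0.239] pointing down, gripper open.
Joint ranges: [-3.01, 3.01], [-0.46, 2.08], [-1.47, 1.51], [0.13, 2.56], [-1, 4.14], [0.04, 2.09], [-2.66, 2.66]. Speed limits (rad/s): [2.57, 2.57, 3.14, 3.14, 3.14, 3.14, 3.14].

### API

Orientations are given as a unit quaternion [x, y, z, w].
In Python, from plant import r, optics, workorder gives the robot as it stands.
- The arm moves only by the shell command python3 -m creep 'ROWS' [FORCE]. ROWS is JSON, a list of rows, each an object of numbers: "grip": the gripper command: -1 is shut, 1 is fully open, values between are in proportion; "tx", "ty", "tz": the shift along the tool's x, y, z in cm; "spin": the turn about the tool's z in degrees. In form: [{"grip": .., "tx": .., "ty": .., "tz": .., "spin": ..}, ...]. A call has 1 to 8 rows; each row shifts and turns the commanded pose from where the row before left it, along the tool's axes as they then stand; what a row does not reach is not made up. A row lasts 1/12 s, in which the tool goes at most 41.7 mm and 7.16 degrees, less where a joint would pass 70% of its speed; a pose out of reach is approached as far as the arm can. A call with a gripper value outside its range is refused whole. The fingers move at their own pace and stop on an object; FORCE is the grip in N (left out, the last holds). Time passes only in rows, so rows that do not move let the fingers close. It gives the time, the measured TCP pose, the force, the opening and the grip force at its end, in the units of the state.
- r.get_state(): the state, without advancing time (a new reading comes with each control period).
- optics.snapshot(name): name is "scene" or "top" or "wrist"; returns (picture, depth): 420x560x3 uint8, red, green, blue; 420x560 float32, m along the optical axis (not along the pixel's ray), 0 where there is no reading.
- optics.get_calibration(name): a dict with "fx", "fy", "cx", "cy" (pixels), "D" ([k1, k2, p1, p2, k3] as OpenCV has them; the pictures are not rectified), "extrinsics" (4x4, takes a point from world to camera coordinates). Camera axes: x right, y down, z forward; pixel columns grow to the right and rows downward; lengths in m; the calibration is good to about 2 mm. A picture is of the moment at which its call begins: read the wrist's pose just before it. get_calibration takes no time and is no camera call; for the wrist camera it gives the pose at the moment of the call.
- workorder.finish_job(): hands the job in; it is judged then, once.
The state is a dict: "clock": time; "q": joint angles; "qd": joint speeds; "joint_torque": joint torques, N m; "tool_pos": TCP position; "eef_rot": TCP orientation; "contact_force": force on the tool from outside, world axes, zero at the start; "moment": the same for the moment, N m; "opening": opening from 0.0 (shut) to 1.0 (fully open); "finger_force": force on a finger pad.
Only numpy, scipy, OpenCV 4.12 (cv2) and the standard library are available. Lean on these libraries where they do the work, as an engineer would, in place of code of your own. Each camera call takes 0.05 s, during which the arm holds its last target. There are 200 camera calls.

### The job

Slide the green circuit board up out of the black rack and stand it fully down in the slot of the grey viewing stand, component side facing the mirror, and let go of it. Then swing the stand's hinged mirror up by its orange knob until it lines up with the red pointer, and finish holding it there at that angle (it falls flat if released). Leave the blue board in its slot, the pointer at its setting, and the other things on the bench where they are.

Things in the scene. Friction and masses are not known exactly. Their poses are not given: they have to be found in the camera images.
- rack: Black board rack fixed to the bench beside the stand: base 130 x 100 x 10 mm high, origin at the centre of its underside. Two slots, at x = -35 and +35 mm in its frame; in each a board stands upright, faces along the rack's x, foot 10 mm above the bench, side edges in 6 mm wide channels that reach 55 mm above the bench. A board comes out only straight up, by 45 mm or more.
- board: Green circuit board, upright, about 110 g (varies), origin at the centre of its lower edge. 4 mm thick in x, 70 mm wide in y, 100 mm high in z, plus a white bar along the top edge (9 mm thick, 70 mm wide, 16 mm high; 116 mm in all). Dark and brass components stand up to 5 mm proud on its -x face, which looks to the rack's -x at the start. It may be in either rack slot.
- board_edge (a point): Centre of the green board's white top bar, 108 mm above its lower edge: pinch it here across x from above. Axes as board.
- board_face (a point): Point 7 mm out from the middle plane of the green board on its component (-x) side, 50 mm above its lower edge.
- blue_board: Blue circuit board with a black top bar, same size as the green one, in the other rack slot. A bystander: leave it there.
- stand: Grey viewing stand fixed to the bench: base plate 145 x 125 x 10 mm high. Origin on the bench, straight below the mirror's hinge. In its frame: mirror on the -x side, board slot at x = +35 mm, white quadrant scale and red pointer on the +y side (y = 60 to 75 mm).
- stand_slot (a point): Centre of the floor of the stand's board slot, 10 mm above the bench; axes as the stand. A seated board's lower edge rests here, faces along x, component side to -x (the mirror). Slot 7 mm wide in x, 74 mm long in y, between two aluminium channels 55 mm above the bench, whose mouths flare out up to 66 mm.
- mirror (a joint): Angle of the mirror flap, rad: 0 lying flat (towards the stand's -x), growing as its free edge is swung up; 1.5 at most. No spring or catch: it falls back to 0 when released. 0.22 kg (varies). Its hinge runs along the stand's y.
- mirror_hinge (a point): Centre of the mirror's hinge line, 40 mm above the bench. Its axes turn with the mirror: -x points from the hinge along the mirror to the knob, z is the mirror's normal, y is the hinge line.
- mirror_knob (a point): Centre of the mirror's orange knob, 132 mm from the hinge, 40 mm above the bench when flat, free below and beside: a cylinder 22 mm in diameter lying along y, 26 mm long, on a 10 mm wide stem; the mirror plate (86 mm wide, 5 mm thick) ends 34 mm short of it. Pinched from above across its flat ends, it turns between the fingers as the mirror swings up. Axes turn with the mirror.
- pointer (a joint): Angle of the red pointer, rad, measured like the mirror's: the mirror is lined up when its angle equals this one. Set between 0.65 and 1.05 at the start (about 37 to 60 degrees), stiff, not to be moved.
- pointer_tip (a point): Tip of the red pointer, 103 mm from the hinge line, 70 mm to the stand's +y side of its centre. Its axes turn with the pointer, like those of the mirror.
- mug: White mug, 80 mm across, 95 mm high, a bystander; origin at the centre of its underside.
- phone: Phone lying flat, 148 x 72 x 7 mm, a bystander; origin at the centre of its underside.
- duster: Blue air-duster can with a white nozzle, 66 mm across, 210 mm high, a bystander; origin at the centre of its underside.
- flux_jar: Small amber jar, 48 mm across, 35 mm high, a bystander; origin at the centre of its underside.
- screwdriver: Red screwdriver lying on the bench, a bystander; origin under its middle.
- screw_tray: Clear divided screw tray, 100 x 140 x 25 mm, a bystander; origin at the centre of its underside.

How it is judged:
On the way, in this order (a step that is already met when the one before it is completed fails the run):
1. the green board is drawn up clear of the rack's channels (height (world z) of board above 0.06 m), for 0.1 s.
2. the green board stands fully down in the stand's slot, component side to the mirror, let go (z of board in the frame of stand_slot below 0.004 m and x of board in the frame of stand_slot between -0.004 and 0.004 m and horizontal distance between board and stand_slot below 0.006 m and angle between board's own z axis and vertical below 0.12 rad and x of board_face in the frame of stand_slot below -0.001 m and contact force between the fingers and board below 0.1 N), for 0.2 s.
At the end, for the whole second after the job is handed in: The fingers hold the mirror still within 5 degrees of the red pointer (nothing else touching it), and the green board stands let go in the stand's slot: its lower edge within 4 mm of the slot floor and 6 mm of the slot's centre, upright within 7 degrees, components to the mirror (all of step 2 and angle between the x axis of mirror_hinge and the x axis of pointer_tip, either way round below 0.087 rad and velocity of joint mirror between -0.05 and 0.05 rad/s and contact force between the fingers and mirror above 0.3 N and contact force between board and mirror below 0.1 N); the arm keeps its last pose, push and grip.
It fails at once if the blue board is moved more than 15 mm (distance of blue_board from where it was at the start of the episode above 0.015 m).
It fails at once if the red pointer's setting is changed (tip moved more than 4 mm) (distance of pointer_tip from where it was at the start of the episode above 0.004 m).
It fails at once if a bystander on the bench is moved more than 30 mm or toppled (distance of any of mug, phone, duster, flux_jar, screwdriver, screw_tray from where it was at the start of the episode above 0.03 m or angle between any of mug, duster's own z axis and vertical above 0.5 rad).
It also fails if it takes over 61 s, if anything falls off the work surface, if the arm or the gripper's body presses on something with over 40 N, if the wrist force passes 120 N, or if a joint passes its speed limit or range.

## Working session

There is one attempt and no reset: what is moved stays moved. The work goes in short steps, Python scripts to look and compute and a shell command to move; the robot and the scene stay as the last step left them, time stands still between calls to the robot, and variables do not carry over. Pictures are saved under pics/ and viewed, at most 10 in all, crops included, and the job is handed in when it is done.

```bash
mkdir -p pics; ls; cat > h.py <<'E'
import numpy as np,cv2
from plant import r,optics,workorder
def snap(n,name):
    p,d=optics.snapshot(n); c=optics.get_calibration(n)
    cv2.imwrite(f'pics/{name}.png',p[:,:,::-1]); np.savez(f'pics/{name}.npz',p=p,d=d,**{k:np.array(c[k]) for k in c})
def pt(name,u,v,z=None,w=1):
    f=np.load(f'pics/{name}.npz'); K=np.array([[f['fx'],0,f['cx']],[0,f['fy'],f['cy']],[0,0,1]],float)
    x=cv2.undistortPoints(np.array([[[u,v]]],float),K,f['D'])[0,0]; E=f['extrinsics']; R,t=E[:3,:3],E[:3,3]
    ray=R.T@np.array([x[0],x[1],1]); o=-R.T@t
    if z is None:
        a=f['d'][int(v)-w:int(v)+w+1,int(u)-w:int(u)+w+1]; s=np.median(a[a>0])
    else: s=(z-o[2])/ray[2]
    return o+s*ray
E
python3 - <<'E'
from h import *
np.set_printoptions(precision=4,suppress=True)
s=r.get_state(); print(s, r.grip_point_offset)
snap('top','top1'); snap('scene','scene1')
E
```

```text
pics
{'clock': 0.0, 'q': array([-1.2432,  0.69  , -0.1945,  1.5664,  0.1573,  0.9025, -0.2151]), 'qd': array([-0.0003,  0.0007,  0.0001, -0.0012, -0.0006,  0.0011, -0.0004]), 'joint_torque': array([  0.0004, -52.7568,  -1.2667, -15.3425,  -0.0526,   0.0067,
         0.0002]), 'tool_pos': array([0.1809, 0.5976, 0.2379]), 'eef_rot': array([ 0.1463,  0.9892, -0.0009, -0.0001]), 'contact_force': array([-0.3364,  0.1735,  0.7451]), 'moment': array([ 0.0334,  0.0084, -0.0182]), 'finger_force': 0.0, 'opening': 1.000226751285388} -0.0187
```

View pics/top1.png

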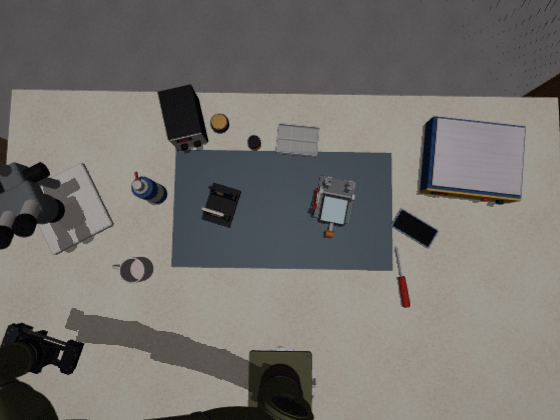

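View pics/scene1.png

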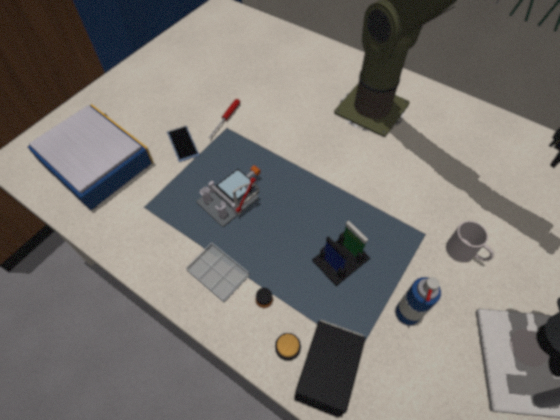

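The top view shows the rack at (221,205) with the green board's white bar at (212,211). The stand's mirror is at (334,209), the knob at (329,234) and the pointer at (317,200). In the scene view the green board is at (352,240), and its visible face looks plain.

```bash
python3 - <<'E'
from h import *
np.set_printoptions(precision=4,suppress=True)
for n,u,v,z in [('bar',212,211,.126),('bluebar',221,191,.126),('rack',221,205,.01),('knob',329,234,.04),('mirror',334,209,.04),('knobs',336,186,.06),('pointer',317,200,.1)]:
    print(n,pt('top1',u,v),pt('top1',u,v,z))
f=np.load('pics/top1.npz')['p']; s=np.load('pics/scene1.npz')['p']
a=cv2.resize(f[165:245,190:290+80],None,fx=4.4,fy=4.4,interpolation=cv2.INTER_CUBIC)[:, :, ::-1]
b=cv2.resize(s[155:290,190:380],None,fx=4.2,fy=4.2,interpolation=cv2.INTER_CUBIC)[:,:,::-1]
cv2.imwrite('pics/c1.png',b); print(a.shape,b.shape)
s=r.get_state();c=optics.get_calibration('wrist')
from scipy.spatial.transform import Rotation as Ro
T=np.eye(4);T[:3,:3]=Ro.from_quat(s['eef_rot']).as_matrix();T[:3,3]=s['tool_pos']
print(np.array(c['extrinsics'])@T,c['fx'])
E
```

```text
bar [0.5482 0.218  0.1235] [0.548  0.2176 0.126 ]
bluebar [0.6108 0.1921 0.1227] [0.6103 0.1917 0.126 ]
rack [0.5789 0.207  0.0087] [0.5787 0.2068 0.01  ]
knob [ 0.4854 -0.1518  0.048 ] [ 0.4857 -0.1528  0.04  ]
mirror [ 0.5676 -0.1685  0.0434] [ 0.568 -0.169  0.04 ]
knobs [ 0.6494 -0.1801  0.0072] [ 0.6413 -0.1725  0.06  ]
pointer [ 0.5883 -0.1059  0.1128] [ 0.5898 -0.1072  0.1   ]
(352, 792, 3) (567, 798, 3)
[[ 0.0002  1.      0.0001  0.0017]
 [-0.9612  0.0003 -0.2759  0.0278]
 [-0.2759 -0.0001  0.9612  0.1602]
 [ 0.      0.      0.      1.    ]] 337.92879355729195
```

View pics/c1.png

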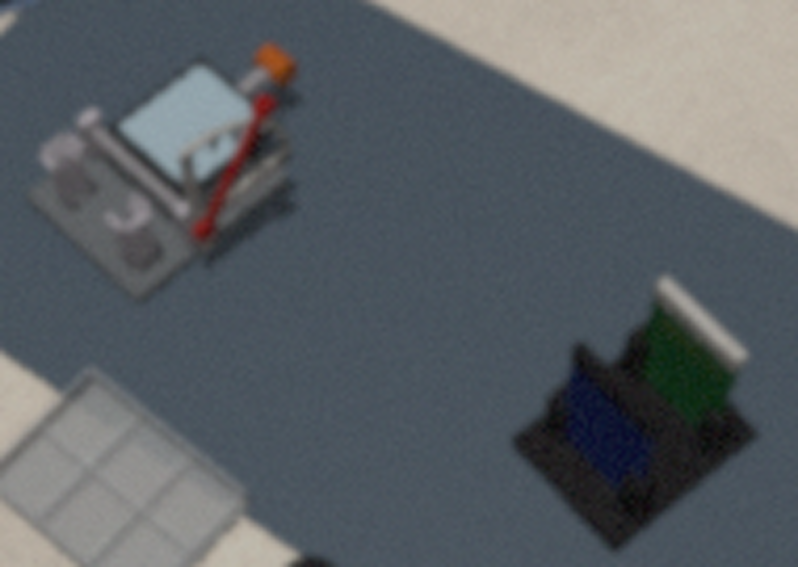

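Zoomed in, the green board stands in the slot nearer the robot with its plain face to +x, so its components look to -x. The mirror also lies on the robot side of the stand, so only a small turn is needed. Next I move above the green board.

```bash
python3 -m creep '[{"tz":-3,"grip":1},{"tx":-2,"ty":-1.1,"tz":-3},{"tx":-3.3,"ty":-1.8},{"tx":-3.3,"ty":-1.8},{"tx":-3.3,"ty":-1.8},{"tx":-3.3,"ty":-1.8},{"tx":-3.3,"ty":-1.8},{"tx":-3.3,"ty":-1.8}]'
python3 -m creep '[{"tx":-3.3,"ty":-1.8},{"tx":-3.3,"ty":-1.8},{"tx":-3.3,"ty":-1.8},{"tx":-3.3,"ty":-1.8},{"tx":-3.3,"ty":-1.9},{"tx":-3.3,"ty":-2},{"tx":-3.3,"ty":-2},{"tx":-3.3,"ty":-2}]'
python3 -m creep '[{"spin":7},{"spin":7},{"spin":7},{"spin":7},{"spin":7},{"spin":7},{"spin":7},{"spin":7}]'
python3 -m creep '[{"spin":7},{"spin":7},{"spin":7},{"spin":7},{"spin":7},{"spin":5},{},{}]'
python3 - <<'E'
from h import *
np.set_printoptions(precision=4,suppress=True)
snap('wrist','w1'); s=r.get_state(); print(s['q'],s['tool_pos'],s['eef_rot'],s['clock'])
E
```

```text
[-1.2432  0.6898 -0.1945  1.5661  0.1573  0.9025 -0.2151] [0.1809 0.5978 0.2381] [ 0.1463  0.9892 -0.0007 -0.    ] 0.15$[0]: bad value
$[0]: bad value
$[0]: bad value
$[0]: bad value
```

View pics/w1.png

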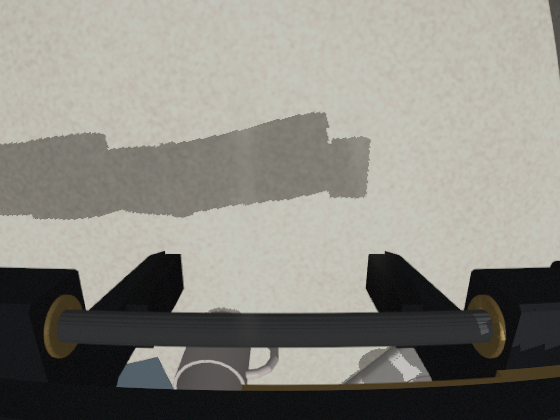

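The rows were refused because they need every key, so nothing moved. The picture shows only bare bench with the mug below. Retyping with all keys.

```bash
python3 -m creep '[{"grip":1,"tx":0,"ty":0,"tz":-3,"spin":0},{"grip":1,"tx":-2,"ty":-1.1,"tz":-3,"spin":0},{"grip":1,"tx":-3.3,"ty":-1.8,"tz":0,"spin":0},{"grip":1,"tx":-3.3,"ty":-1.8,"tz":0,"spin":0},{"grip":1,"tx":-3.3,"ty":-1.8,"tz":0,"spin":0},{"grip":1,"tx":-3.3,"ty":-1.8,"tz":0,"spin":0},{"grip":1,"tx":-3.3,"ty":-1.8,"tz":0,"spin":0},{"grip":1,"tx":-3.3,"ty":-1.8,"tz":0,"spin":0}]'
python3 -m creep '[{"grip":1,"tx":-3.3,"ty":-1.8,"tz":0,"spin":0},{"grip":1,"tx":-3.3,"ty":-1.8,"tz":0,"spin":0},{"grip":1,"tx":-3.3,"ty":-1.8,"tz":0,"spin":0},{"grip":1,"tx":-3.3,"ty":-1.9,"tz":0,"spin":0},{"grip":1,"tx":-3.3,"ty":-2,"tz":0,"spin":0},{"grip":1,"tx":-3.3,"ty":-2,"tz":0,"spin":0},{"grip":1,"tx":-3.3,"ty":-2,"tz":0,"spin":0},{"grip":1,"tx":0,"ty":0,"tz":0,"spin":7}]'
python3 -m creep '[{"grip":1,"tx":0,"ty":0,"tz":0,"spin":7},{"grip":1,"tx":0,"ty":0,"tz":0,"spin":7},{"grip":1,"tx":0,"ty":0,"tz":0,"spin":7},{"grip":1,"tx":0,"ty":0,"tz":0,"spin":7},{"grip":1,"tx":0,"ty":0,"tz":0,"spin":7},{"grip":1,"tx":0,"ty":0,"tz":0,"spin":7},{"grip":1,"tx":0,"ty":0,"tz":0,"spin":7},{"grip":1,"tx":0,"ty":0,"tz":0,"spin":7}]'
python3 -m creep '[{"grip":1,"tx":0,"ty":0,"tz":0,"spin":7},{"grip":1,"tx":0,"ty":0,"tz":0,"spin":7},{"grip":1,"tx":0,"ty":0,"tz":0,"spin":7},{"grip":1,"tx":0,"ty":0,"tz":0,"spin":7},{"grip":1,"tx":0,"ty":0,"tz":0,"spin":5},{"grip":1,"tx":0,"ty":0,"tz":0,"spin":0},{"grip":1,"tx":0,"ty":0,"tz":0,"spin":0}]'
python3 - <<'E'
from h import *
np.set_printoptions(precision=4,suppress=True)
snap('wrist','w2'); s=r.get_state(); print(s['q'],s['tool_pos'],s['eef_rot'],s['clock'])
E
```

```text
clock: 0.82
tool_pos: [0.3561, 0.4195, 0.2986]
eef_rot: [0.146, 0.989, -0.0, -0.0]
contact_force: [1.1, 0.4, 0.1]
opening: 1.0
finger_force: 0.0
clock: 1.48
tool_pos: [0.544, 0.2165, 0.2981]
eef_rot: [0.213, 0.977, -0.003, 0.002]
contact_force: [1.3, -1.1, -0.5]
opening: 0.995
finger_force: 0.0
clock: 2.15
tool_pos: [0.5375, 0.227, 0.2984]
eef_rot: [0.644, 0.765, -0.0, -0.0]
contact_force: [0.7, 0.0, 0.2]
opening: 1.0
finger_force: 0.0
clock: 2.73
tool_pos: [0.5375, 0.2271, 0.2985]
eef_rot: [0.832, 0.554, -0.0, 0.0]
contact_force: [-0.8, 0.4, -1.1]
opening: 1.002
finger_force: 0.0
[-0.6358  0.5764  0.2689  1.6325 -0.1781  0.9574 -0.701 ] [0.5375 0.2271 0.2985] [ 0.8323  0.5543 -0.0003 -0.0001] 2.7833
```

View pics/w2.png

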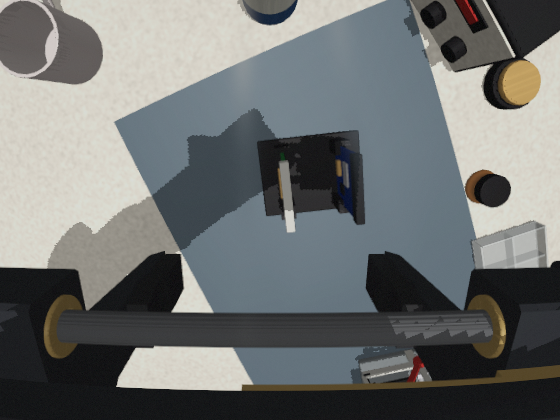

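The wrist view shows the white bar running from (284,158) to (291,231), brass components on its left (-x) side, and the blue board at (352,185). I'll fit the bar from depth.

```bash
cat >> h.py <<'E'
def cloud(name):
    f=np.load(f'pics/{name}.npz'); K=np.array([[f['fx'],0,f['cx']],[0,f['fy'],f['cy']],[0,0,1]],float)
    d=f['d']; v,u=np.mgrid[:420,:560]
    x=cv2.undistortPoints(np.stack([u,v],-1).reshape(-1,1,2).astype(float),K,f['D'])[:,0]
    P=np.c_[x,np.ones(len(x))]*d.reshape(-1,1); E=f['extrinsics']
    return ((P-E[:3,3])@E[:3,:3]).reshape(420,560,3),f['p'].astype(int),d>0
def fit(Q):
    (c,(w,h),a)=cv2.minAreaRect((Q[:,:2]*1000).astype(np.float32)); 
    if w<h: w,h,a=h,w,a+90
    return np.array(c)/1000,w,h,(a+90)%180-90   # centre, long, short, yaw of long side
def tool(p):
    from scipy.spatial.transform import Rotation as Ro
    s=r.get_state(); return Ro.from_quat(s['eef_rot']).as_matrix().T@(np.array(p)-s['tool_pos'])*100
E
python3 - <<'E'
from h import *
np.set_printoptions(precision=4,suppress=True)
C,p,ok=cloud('w2'); 
m=ok&(C[...,2]>.118)&(C[...,2]<.14)&(p.min(-1)>110); m[:130]=0;m[250:]=0;m[:,:250]=0;m[:,320:]=0
Q=C[m]; print(len(Q),Q.mean(0),fit(Q),[pt('w2',u,v,.126) for u,v in((284,160),(291,230))])
E
```

```text
610 [0.5468 0.2162 0.1264] (array([0.5464, 0.2155]), 69.80020141601562, 8.943467140197754, 74.27272033691406) [array([0.5575, 0.2506, 0.126 ]), array([0.5377, 0.1835, 0.126 ])]
```

```bash
python3 -m creep '[{"grip":0.1,"tx":0,"ty":0,"tz":0,"spin":-6.9},{"grip":0.1,"tx":-0.9,"ty":1.2,"tz":1,"spin":0},{"grip":0.1,"tx":0,"ty":0,"tz":3.5,"spin":0},{"grip":0.1,"tx":0,"ty":0,"tz":3.5,"spin":0},{"grip":0.1,"tx":0,"ty":0,"tz":3.5,"spin":0},{"grip":0.1,"tx":0,"ty":0,"tz":2,"spin":0},{"grip":0.1,"tx":0,"ty":0,"tz":0,"spin":0},{"grip":0.1,"tx":0,"ty":0,"tz":0,"spin":0}]' 15
python3 - <<'E'
from h import *
np.set_printoptions(precision=4,suppress=True)
snap('wrist','w3')
C,p,ok=cloud('w3'); 
m=ok&(C[...,2]>.118)&(C[...,2]<.14)&(p.min(-1)>110)&(np.hypot(C[...,0]-.546,C[...,1]-.2155)<.05)
Q=C[m]; f=fit(Q);print(len(Q),Q.mean(0),f, tool([*f[0],.102]),tool([.6103,.1917,.126]))
E
```

```text
clock: 3.45
tool_pos: [0.5465, 0.2148, 0.1632]
eef_rot: [0.798, 0.603, -0.001, -0.0]
contact_force: [0.2, -0.4, 0.1]
opening: 0.551
finger_force: 0.0
1665 [0.5481 0.2175 0.1277] (array([0.5477, 0.2156]), 70.24261474609375, 8.404301643371582, 73.77474975585938) [ 0.0385 -0.0063  6.2603] [-0.5461  6.6669  3.8663]
```

```bash
python3 -m creep '[{"grip":0.1,"tx":0,"ty":0,"tz":3,"spin":0},{"grip":0.1,"tx":0,"ty":0,"tz":2,"spin":0},{"grip":0.1,"tx":0,"ty":0,"tz":1.2,"spin":0},{"grip":0.1,"tx":0,"ty":0,"tz":0,"spin":0},{"grip":-1,"tx":0,"ty":0,"tz":0,"spin":0},{"grip":-1,"tx":0,"ty":0,"tz":0,"spin":0},{"grip":-1,"tx":0,"ty":0,"tz":0,"spin":0},{"grip":-1,"tx":0,"ty":0,"tz":0,"spin":0}]' 25
python3 -m creep '[{"grip":-1,"tx":0,"ty":0,"tz":0,"spin":0},{"grip":-1,"tx":0,"ty":0,"tz":0,"spin":0},{"grip":-1,"tx":0,"ty":0,"tz":0,"spin":0}]'
```

```text
clock: 4.17
tool_pos: [0.5477, 0.2154, 0.103]
eef_rot: [0.798, 0.602, 0.001, 0.0]
contact_force: [-0.1, 0.0, 0.0]
opening: 0.267
finger_force: 0.0
clock: 4.42
tool_pos: [0.5471, 0.2152, 0.1021]
eef_rot: [0.798, 0.602, 0.0, 0.0]
contact_force: [-0.5, -0.3, 3.1]
opening: 0.097
finger_force: 25.0
```

```bash
python3 -m creep '[{"grip":-1,"tx":0,"ty":0,"tz":-0.5,"spin":0},{"grip":-1,"tx":0,"ty":0,"tz":-1,"spin":0},{"grip":-1,"tx":0,"ty":0,"tz":-2,"spin":0},{"grip":-1,"tx":0,"ty":0,"tz":-2.5,"spin":0},{"grip":-1,"tx":0,"ty":0,"tz":-3,"spin":0},{"grip":-1,"tx":0,"ty":0,"tz":-3,"spin":0},{"grip":-1,"tx":0,"ty":0,"tz":-3,"spin":0},{"grip":-1,"tx":0,"ty":0,"tz":-1,"spin":0}]'
python3 -m creep '[{"grip":-1,"tx":-1.5,"ty":0.8,"tz":0,"spin":0},{"grip":-1,"tx":-3,"ty":1.7,"tz":0,"spin":0},{"grip":-1,"tx":-3,"ty":1.7,"tz":0,"spin":0},{"grip":-1,"tx":-3,"ty":1.7,"tz":0,"spin":0},{"grip":-1,"tx":-3,"ty":1.7,"tz":0,"spin":0},{"grip":-1,"tx":-3,"ty":1.7,"tz":0,"spin":0},{"grip":-1,"tx":-3,"ty":1.7,"tz":0,"spin":0},{"grip":-1,"tx":-3,"ty":1.7,"tz":0,"spin":0}]'
python3 -m creep '[{"grip":-1,"tx":-3,"ty":1.7,"tz":0,"spin":0},{"grip":-1,"tx":-3,"ty":1.7,"tz":0,"spin":0},{"grip":-1,"tx":-3,"ty":1.7,"tz":0,"spin":0},{"grip":-1,"tx":-2.7,"ty":1.7,"tz":0,"spin":0},{"grip":-1,"tx":-1.5,"ty":0.8,"tz":0,"spin":0},{"grip":-1,"tx":0,"ty":0,"tz":0,"spin":-4},{"grip":-1,"tx":0,"ty":0,"tz":0,"spin":0},{"grip":-1,"tx":0,"ty":0,"tz":0,"spin":0}]'
python3 - <<'E'
from h import *
np.set_printoptions(precision=4,suppress=True)
snap('wrist','w4'); s=r.get_state(); print(s['q'],s['tool_pos'],s['eef_rot'],s['clock'])
E
```

```text
clock: 5.08
tool_pos: [0.549, 0.2155, 0.2668]
eef_rot: [0.798, 0.602, 0.004, 0.001]
contact_force: [1.7, 0.7, 0.2]
opening: 0.096
finger_force: 25.0
clock: 5.75
tool_pos: [0.6068, -0.0378, 0.2614]
eef_rot: [0.798, 0.602, -0.0, -0.0]
contact_force: [-0.1, 0.6, -0.6]
opening: 0.102
finger_force: 25.0
clock: 6.42
tool_pos: [0.6436, -0.1833, 0.2611]
eef_rot: [0.777, 0.629, -0.0, -0.001]
contact_force: [1.2, -0.6, 0.1]
opening: 0.096
finger_force: 25.0
[ 0.1271  0.7331  0.1606  1.4006 -0.1274  1.0191  0.1054] [ 0.6438 -0.1827  0.2613] [ 0.7769  0.6296  0.0001 -0.0008] 6.4667
```

View pics/w4.png

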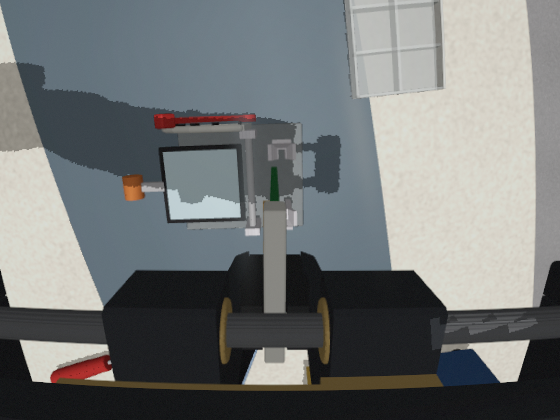

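The board is in hand, with the white bar at (274,280). The stand below shows the mirror spanning (160–245, 145–223), the knob at (134,187), the pointer from (249,117) to (160,121), the channels at (281,151) and (291,217), and the plate's back edge at u≈301.

```bash
python3 - <<'E'
from h import *
np.set_printoptions(precision=4,suppress=True)
C,p,ok=cloud('w4'); v,u=np.mgrid[:420,:560]
B=lambda a,b,c,d:ok&(u>=a)&(u<=b)&(v>=c)&(v<=d)
R,G,Bl=p[...,0],p[...,1],p[...,2]; z=C[...,2]
k=B(115,150,170,205)&(R>Bl+60)&(z>.025); print('knob',C[k].mean(0),C[k].max(0),fit(C[k]))
m=B(155,247,140,226)&(z>.034)&(z<.05); print('mirror',fit(C[m]))
ch=B(262,300,130,235)&(z>.045)&(z<.075)
for n,a in (('chA',ch&(v<180)),('chB',ch&(v>190)&(u>279))): print(n,a.sum(),fit(C[a]),C[a].mean(0))
b=B(256,315,115,235)&(z>.004)&(z<.016); print('base',fit(C[b]))
# back edge line
E=np.array([[*C[i,np.where(b[i])[0].max(),:2]] for i in range(130,222)]); 
l=cv2.fitLine(E.astype(np.float32),cv2.DIST_HUBER,0,.01,.01).ravel(); print('edge',np.degrees(np.arctan2(l[1],l[0])),l[2:])
pr=B(150,258,110,130)&(R>G+60)&(R>Bl+60)&(z>.02); print('ptr',C[pr].min(0),C[pr].max(0))
np.save('pics/ptr.npy',C[pr])
f=np.load('pics/w4.npz')['p'][100:250,100:320]; cv2.imwrite('pics/c2.png',cv2.resize(f,None,fx=3.6,fy=3.6,interpolation=cv2.INTER_CUBIC)[:,:,::-1])
E
```

```text
knob [ 0.4902 -0.1545  0.0486] [ 0.5001 -0.1414  0.0528] (array([ 0.4882, -0.155 ]), 25.078935623168945, 20.458744049072266, 79.42503356933594)
mirror (array([ 0.5635, -0.1672]), 103.4261474609375, 96.03799438476562, -13.232681274414062)
chA 438 (array([ 0.6583, -0.148 ]), 27.459932327270508, 19.476850509643555, -11.389846801757812) [ 0.6583 -0.1478  0.0623]
chB 202 (array([ 0.6539, -0.2221]), 20.787738800048828, 10.053949356079102, 79.9835205078125) [ 0.6538 -0.2205  0.0612]
base (array([ 0.6484, -0.1832]), 123.28886413574219, 57.83951187133789, 79.91421508789062)
edge 79.21736 [ 0.6737 -0.2007]
ptr [ 0.5602 -0.1112  0.0447] [ 0.6377 -0.0921  0.1324]
```

View pics/c2.png

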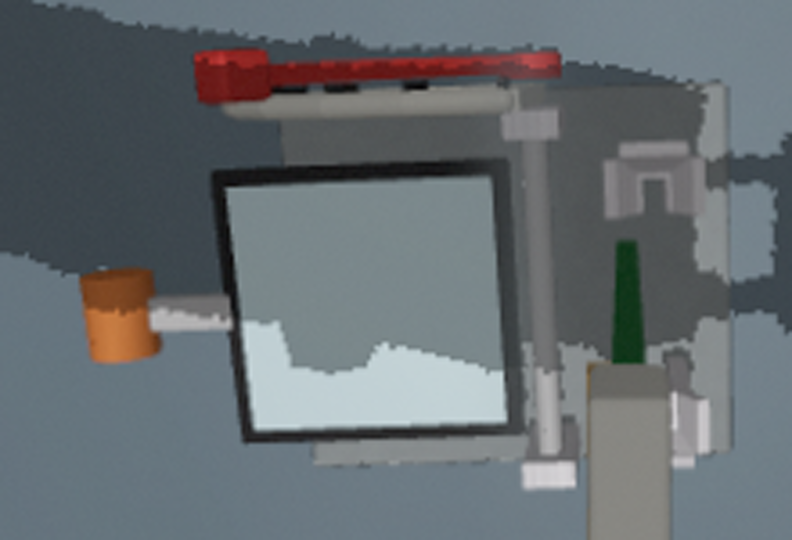

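```bash
python3 -m creep '[{"grip":-1,"tx":0,"ty":0.77,"tz":1,"spin":-1.4},{"grip":-1,"tx":0,"ty":0,"tz":2.5,"spin":0},{"grip":-1,"tx":0,"ty":0,"tz":2.5,"spin":0},{"grip":-1,"tx":0,"ty":0,"tz":2,"spin":0},{"grip":-1,"tx":0,"ty":0,"tz":0.9,"spin":0},{"grip":-1,"tx":0,"ty":0,"tz":0,"spin":0},{"grip":-1,"tx":0,"ty":0,"tz":0,"spin":0},{"grip":-1,"tx":0,"ty":0,"tz":0,"spin":0}]'
python3 - <<'E'
from h import *
np.set_printoptions(precision=4,suppress=True)
P=np.load('pics/ptr.npy'); a=np.radians(-10.5); X=P[:,0]*np.cos(a)+P[:,1]*np.sin(a); 
l=cv2.fitLine(np.c_[X,P[:,2]].astype(np.float32),cv2.DIST_HUBER,0,.01,.01).ravel(); print('pointer',np.arctan2(-l[1]*np.sign(l[0]),abs(l[0])),l)
snap('wrist','w5'); s=r.get_state(); print(s['tool_pos'],s['eef_rot'],s['clock'])
p=np.load('pics/w5.npz')['p']; cv2.imwrite('pics/c3.png',cv2.resize(p[90:290,140:400],None,fx=3,fy=3,interpolation=cv2.INTER_CUBIC)[:,:,::-1])
E
```

```text
clock: 7.13
tool_pos: [0.6527, -0.1856, 0.174]
eef_rot: [0.769, 0.639, 0.001, 0.001]
contact_force: [-0.1, 0.4, 1.3]
opening: 0.096
finger_force: 25.0
pointer 0.93107826 [ 0.597  -0.8023  0.5965  0.1036]
[ 0.6528 -0.1858  0.1743] [0.769  0.6393 0.0009 0.0012] 7.1833
```

View pics/c3.png

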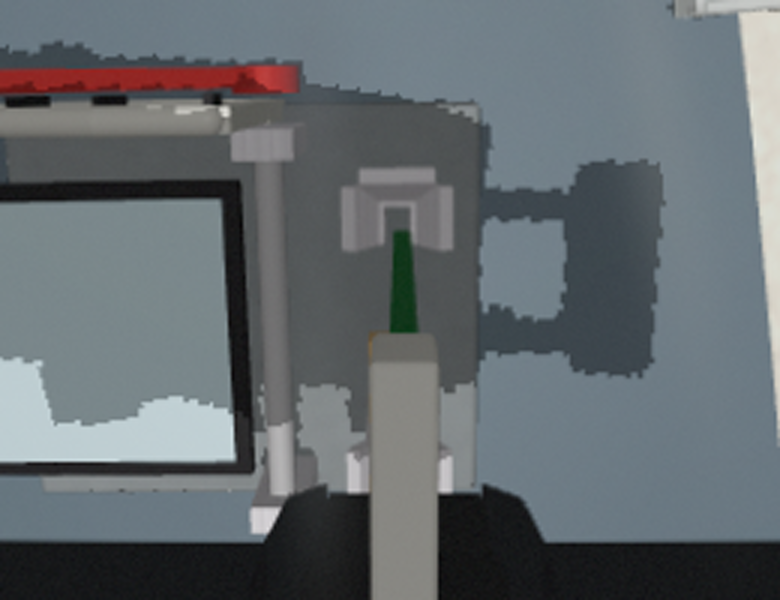

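Now the board hangs just above the slot. Its lower edge's far end is at crop (401,232), which is pixel (273.6,167), and channel A's gap is centred at crop (398,215), pixel (272.7,162).

```bash
python3 - <<'E'
from h import *
np.set_printoptions(precision=4,suppress=True)
C,p,ok=cloud('w5'); v,u=np.mgrid[:420,:560]; z=C[...,2]
a=np.radians(-10.5); S=np.stack([C[...,0]*np.cos(a)+C[...,1]*np.sin(a),-C[...,0]*np.sin(a)+C[...,1]*np.cos(a),z],-1)*1000
t=r.get_state()['tool_pos']; print('tcp',1000*np.array([t[0]*np.cos(a)+t[1]*np.sin(a),-t[0]*np.sin(a)+t[1]*np.cos(a)]))
B=lambda a,b,c,d:ok&(u>=a)&(u<=b)&(v>=c)&(v<=d)
ch=B(250,295,140,180)&(z>.045)&(z<.075); print('chA',fit(C[ch]),S[ch].min(0),S[ch].max(0))
bad=ch&(p[...,1]>p[...,0]+25); ch&=~bad
for i in (158,164,170): # rows: x extents of channel walls
    w=np.where(ch[i])[0]; print(i,[S[i,j].round(1) for j in (w[0],w[-1])])
g=B(255,295,160,205)&(p[...,1]>p[...,0]+25)&(z>.07); print('green',g.sum(),S[g].min(0),S[g].max(0))
for i in (168,172,185,195): q=S[i][g[i]]; print(i,len(q),q[:,0].min(),q[:,0].max(),q[:,1:].mean(0))
b=B(255,295,198,330)&(p.min(-1)>90)&(z>.17); print('bar',fit(C[b]),S[b].mean(0))
cb=B(250,295,232,256)&(z>.04)&(z<.075); print('chB',S[cb].min(0),S[cb].max(0))
E
```

```text
tcp [675.6812 -63.6937]
chA (array([ 0.6581, -0.1484]), 27.4829158782959, 20.203689575195312, -10.067665100097656) [660.452  -36.2022  53.6466] [687.9475 -15.8837  67.8496]
158 [array([660.6, -25. ,  64.5]), array([687.8, -24.9,  65.2])]
164 [array([660.6, -29.4,  65.4]), array([687.8, -29.5,  64.7])]
170 [array([660.5, -34.2,  64.1]), array([687.9, -34.1,  64.6])]
green 232 [673.5515 -28.8781  87.0709] [677.1853 -28.0797 183.3752]
168 5 673.6012213220473 676.3202424863456 [-28.4978  92.0394]
172 6 673.6926550951457 676.8675540037406 [-28.6506 108.1419]
185 7 673.9444706890125 677.0207859801101 [-28.521  150.6769]
195 8 673.6215983712209 676.7598891368049 [-28.6239 172.9505]
bar (array([ 0.6538, -0.1726]), 44.694942474365234, 15.667020797729492, 85.88540649414062) [675.4835 -47.7801 197.7972]
chB [ 660.9749 -102.4639   47.5813] [688.8013 -89.5997  67.4062]
```

```bash
python3 -m creep '[{"grip":-1,"tx":0.08,"ty":-0.1,"tz":0.2,"spin":0},{"grip":-1,"tx":0,"ty":0,"tz":0.8,"spin":0},{"grip":-1,"tx":0,"ty":0,"tz":0.8,"spin":0},{"grip":-1,"tx":0,"ty":0,"tz":0.8,"spin":0},{"grip":-1,"tx":0,"ty":0,"tz":0.8,"spin":0},{"grip":-1,"tx":0,"ty":0,"tz":0,"spin":0},{"grip":-1,"tx":0,"ty":0,"tz":0,"spin":0}]'
```

```text
clock: 7.77
tool_pos: [0.6506, -0.1845, 0.1378]
eef_rot: [0.769, 0.639, -0.0, -0.0]
contact_force: [0.1, 0.5, -1.2]
opening: 0.1
finger_force: 25.0
```

```bash
python3 -m creep '[{"grip":-1,"tx":0,"ty":0,"tz":0.8,"spin":0},{"grip":-1,"tx":0,"ty":0,"tz":0.8,"spin":0},{"grip":-1,"tx":0,"ty":0,"tz":0.8,"spin":0},{"grip":-1,"tx":0,"ty":0,"tz":0.8,"spin":0},{"grip":-1,"tx":0,"ty":0,"tz":0.3,"spin":0},{"grip":-1,"tx":0,"ty":0,"tz":0,"spin":0},{"grip":-1,"tx":0,"ty":0,"tz":0,"spin":0}]'
```

```text
clock: 8.35
tool_pos: [0.6506, -0.1845, 0.1034]
eef_rot: [0.769, 0.639, -0.0, -0.0]
contact_force: [0.5, 0.8, -1.8]
opening: 0.095
finger_force: 25.0
```

```bash
python3 -m creep '[{"grip":-1,"tx":0,"ty":0,"tz":0.15,"spin":0},{"grip":-1,"tx":0,"ty":0,"tz":0,"spin":0},{"grip":-0.2,"tx":0,"ty":0,"tz":0,"spin":0},{"grip":-0.2,"tx":0,"ty":0,"tz":0,"spin":0},{"grip":-0.2,"tx":0,"ty":0,"tz":0,"spin":0},{"grip":-0.2,"tx":0,"ty":0,"tz":0,"spin":0}]'
python3 -m creep '[{"grip":-0.2,"tx":0,"ty":0,"tz":0,"spin":0},{"grip":-0.2,"tx":0,"ty":0,"tz":-2,"spin":0},{"grip":-0.2,"tx":0,"ty":0,"tz":-3,"spin":0},{"grip":-0.2,"tx":0,"ty":0,"tz":-3.5,"spin":0},{"grip":-0.2,"tx":0,"ty":0,"tz":-2.5,"spin":0},{"grip":-0.2,"tx":0,"ty":0,"tz":0,"spin":0},{"grip":-0.2,"tx":0,"ty":0,"tz":0,"spin":0}]'
python3 - <<'E'
from h import *
np.set_printoptions(precision=4,suppress=True)
snap('wrist','w6'); C,p,ok=cloud('w6'); z=C[...,2]
m=ok&(p.min(-1)>60)&(np.hypot(C[...,0]-.6506,C[...,1]+.1845)<.045)&(z>.11)&(z<.14); print(fit(C[m]),np.percentile(z[m],[5,50,95]),r.get_state()['q'])
E
```

```text
clock: 8.85
tool_pos: [0.6508, -0.1845, 0.1023]
eef_rot: [0.769, 0.639, 0.0, 0.0]
contact_force: [0.7, -0.5, 0.4]
opening: 0.372
finger_force: 0.0
clock: 9.43
tool_pos: [0.6517, -0.1849, 0.214]
eef_rot: [0.769, 0.639, 0.001, 0.001]
contact_force: [-0.7, 0.1, -0.3]
opening: 0.4
finger_force: 0.0
(array([ 0.6489, -0.1839]), 70.61691284179688, 8.734540939331055, 79.57325744628906) [0.1231 0.1245 0.1256] [ 0.1353  0.792   0.1449  1.4324 -0.1292  0.9264  0.1315]
```

```bash
python3 -m creep '[{"grip":0.1,"tx":0,"ty":-2.7,"tz":0,"spin":0},{"grip":0.1,"tx":0,"ty":-3.5,"tz":0,"spin":0},{"grip":0.1,"tx":0,"ty":-3.5,"tz":0,"spin":0},{"grip":0.1,"tx":0,"ty":-3.5,"tz":0,"spin":0},{"grip":0.1,"tx":0,"ty":-3.5,"tz":0,"spin":0},{"grip":0.1,"tx":0,"ty":0,"tz":0,"spin":-7},{"grip":0.1,"tx":0,"ty":0,"tz":0,"spin":-7},{"grip":0.1,"tx":0,"ty":0,"tz":0,"spin":-7}]'
python3 -m creep '[{"grip":0.1,"tx":0,"ty":0,"tz":0,"spin":-7},{"grip":0.1,"tx":0,"ty":0,"tz":0,"spin":-7},{"grip":0.1,"tx":0,"ty":0,"tz":0,"spin":-7},{"grip":0.1,"tx":0,"ty":0,"tz":0,"spin":-7},{"grip":0.1,"tx":0,"ty":0,"tz":0,"spin":-7},{"grip":0.1,"tx":0,"ty":0,"tz":0,"spin":-7},{"grip":0.1,"tx":0,"ty":0,"tz":0,"spin":-7},{"grip":0.1,"tx":0,"ty":0,"tz":0,"spin":-7}]'
python3 -m creep '[{"grip":0.1,"tx":0,"ty":0,"tz":0,"spin":-7},{"grip":0.1,"tx":0,"ty":0,"tz":0,"spin":-6},{"grip":0.1,"tx":0,"ty":0,"tz":0,"spin":0},{"grip":0.1,"tx":0,"ty":0,"tz":0,"spin":0}]'
python3 - <<'E'
from h import *
from scipy.spatial.transform import Rotation as Ro
np.set_printoptions(precision=4,suppress=True)
snap('wrist','w7'); s=r.get_state(); print(s['q'],s['tool_pos'],s['clock']); print(Ro.from_quat(s['eef_rot']).as_matrix()[:2,:2])
C,p,ok=cloud('w7'); z=C[...,2]
k=ok&(p[...,0]>p[...,2]+60)&(z>.03)&(z<.065)&(np.hypot(C[...,0]-.487,C[...,1]+.154)<.04); f=fit(C[k]); print(k.sum(),f,z[k].max(),tool([*f[0],.026]),tool([.4872,-.154,.026]))
E
```

```text
clock: 10.15
tool_pos: [0.4847, -0.1534, 0.2109]
eef_rot: [0.637, 0.771, -0.001, -0.002]
contact_force: [-0.8, 0.1, -0.3]
opening: 0.55
finger_force: 0.0
clock: 10.82
tool_pos: [0.4853, -0.1536, 0.2107]
eef_rot: [0.201, 0.98, 0.0, -0.002]
contact_force: [0.8, -0.1, 0.4]
opening: 0.549
finger_force: 0.0
clock: 11.15
tool_pos: [0.4856, -0.1538, 0.211]
eef_rot: [0.093, 0.996, 0.001, -0.001]
contact_force: [0.9, -0.5, -0.2]
opening: 0.553
finger_force: 0.0
[ 0.4313  0.5941 -0.3408  1.9332  0.3063  0.6666  1.2855] [ 0.4858 -0.1538  0.2113] 11.2
[[-0.9826  0.1857]
 [ 0.1857  0.9826]]
563 (array([ 0.4863, -0.1559]), 24.590749740600586, 19.214567184448242, 79.47332763671875) 0.05336947893030767 [-0.1225 -0.2044 18.5275] [-0.1768 -0.0015 18.5276]
```

```bash
python3 -m creep '[{"grip":0.1,"tx":-0.15,"ty":-0.1,"tz":2,"spin":0},{"grip":0.1,"tx":0,"ty":0,"tz":3.5,"spin":0},{"grip":0.1,"tx":0,"ty":0,"tz":3.5,"spin":0},{"grip":0.1,"tx":0,"ty":0,"tz":3.5,"spin":0},{"grip":0.1,"tx":0,"ty":0,"tz":3,"spin":0},{"grip":0.1,"tx":0,"ty":0,"tz":2,"spin":0},{"grip":0.1,"tx":0,"ty":0,"tz":1,"spin":0},{"grip":0.1,"tx":0,"ty":0,"tz":0,"spin":0}]'
python3 -m creep '[{"grip":-1,"tx":0,"ty":0,"tz":0,"spin":0},{"grip":-1,"tx":0,"ty":0,"tz":0,"spin":0},{"grip":-1,"tx":0,"ty":0,"tz":0,"spin":0},{"grip":-1,"tx":0,"ty":0,"tz":0,"spin":0},{"grip":-1,"tx":0,"ty":0,"tz":0,"spin":0}]' 15
```

```text
clock: 11.87
tool_pos: [0.4866, -0.1547, 0.0252]
eef_rot: [0.092, 0.996, 0.0, -0.002]
contact_force: [0.7, -1.1, 0.8]
opening: 0.549
finger_force: 0.0
clock: 12.28
tool_pos: [0.489, -0.1543, 0.0284]
eef_rot: [0.091, 0.996, 0.001, 0.001]
contact_force: [0.7, 3.1, 6.8]
opening: 0.296
finger_force: 15.0
```

```bash
python3 -m creep '[{"grip":-1,"tx":-0.03,"ty":0,"tz":-0.77,"spin":0},{"grip":-1,"tx":-0.06,"ty":0,"tz":-0.76,"spin":0},{"grip":-1,"tx":-0.12,"ty":0,"tz":-0.76,"spin":0},{"grip":-1,"tx":-0.15,"ty":0,"tz":-0.76,"spin":0},{"grip":-1,"tx":-0.2,"ty":0,"tz":-0.74,"spin":0},{"grip":-1,"tx":-0.24,"ty":0,"tz":-0.73,"spin":0},{"grip":-1,"tx":-0.29,"ty":0,"tz":-0.71,"spin":0},{"grip":-1,"tx":-0.32,"ty":0,"tz":-0.71,"spin":0}]'
python3 -m creep '[{"grip":-1,"tx":-0.37,"ty":0,"tz":-0.67,"spin":0},{"grip":-1,"tx":-0.4,"ty":0,"tz":-0.65,"spin":0},{"grip":-1,"tx":-0.45,"ty":0,"tz":-0.62,"spin":0},{"grip":-1,"tx":-0.47,"ty":0,"tz":-0.61,"spin":0},{"grip":-1,"tx":-0.53,"ty":0,"tz":-0.57,"spin":0},{"grip":-1,"tx":-0.53,"ty":0,"tz":-0.55,"spin":0},{"grip":-1,"tx":0,"ty":0,"tz":0,"spin":0},{"grip":-1,"tx":0,"ty":0,"tz":0,"spin":0}]'
python3 - <<'E'
from h import *
snap('scene','s8'); snap('wrist','w8'); snap('top','t8')
a=np.load('pics/s8.npz')['p'][130:260,180:310]; b=np.load('pics/w8.npz')['p']
a=cv2.resize(a,(420,420),interpolation=cv2.INTER_CUBIC); cv2.imwrite('pics/c8.png',cv2.resize(np.hstack([a,b[:,80:460]]),None,fx=1,fy=1)[:,:,::-1]); s=r.get_state(); print(s['tool_pos'],s['contact_force'])
E
```

```text
clock: 12.95
tool_pos: [0.5017, -0.1567, 0.0875]
eef_rot: [0.091, 0.996, 0.001, -0.0]
contact_force: [2.1, 5.5, -3.4]
opening: 0.294
finger_force: 15.0
clock: 13.62
tool_pos: [0.528, -0.1614, 0.1242]
eef_rot: [0.091, 0.996, 0.001, -0.001]
contact_force: [-0.4, 6.2, 0.9]
opening: 0.294
finger_force: 15.0
[ 0.52790931 -0.16133657  0.12408139] [-0.57584914  5.98809504  1.1067954 ]
```

View pics/c8.png

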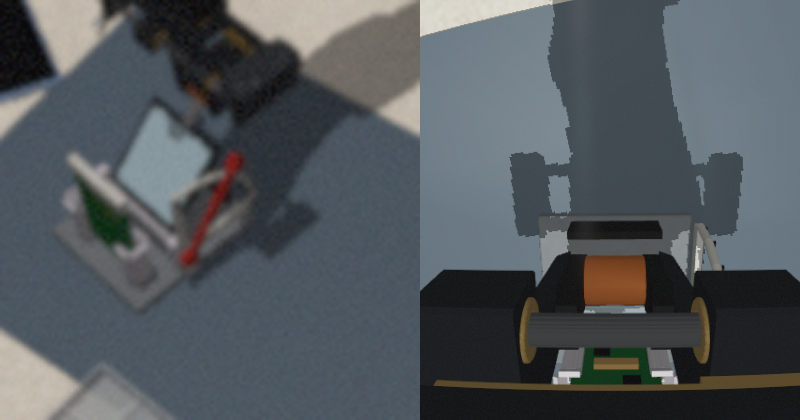

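The mirror is raised, now below the red pointer in angle. The board is seated with its components facing the mirror. I'll measure the mirror and pointer angles in the stand frame from all views.

```bash
cat > ang.py <<'E'
from h import *
import sys
np.set_printoptions(precision=4,suppress=True)
a=np.radians(-10.5)
def line(Q):
    l=cv2.fitLine(Q[:,[0,2]].astype(np.float32),cv2.DIST_HUBER,0,.001,.001).ravel(); vx,vz=l[:2]*(-np.sign(l[0])); return np.arctan2(vz,-vx).round(3),l[2:]
for n in sys.argv[1:]:
    C,p,ok=cloud(n); S=np.stack([C[...,0]*np.cos(a)+C[...,1]*np.sin(a)-.6392,-C[...,0]*np.sin(a)+C[...,1]*np.cos(a)+.0628,C[...,2]],-1)
    x,y,z=S[...,0],S[...,1],S[...,2]; red=(p[...,0]>p[...,1]+60)&(p[...,0]>p[...,2]+60)
    m=ok&(abs(y)<.035)&(x>-.062)&(x<-.012)&(z>.05)&(z<.115)&~red
    q=ok&red&(y>.05)&(y<.09)&(z>.03)&(x>-.12)&(x<.02)
    for k,g in (('mirror',m),('ptr',q)):
        if g.sum()>20: print(n,k,g.sum(),line(S[g]))
E
python3 ang.py s8 t8 w8 w7 scene1; python3 - <<'E'
from h import *
C,p,ok=cloud('w8'); z=C[...,2]
k=ok&(p[...,0]>p[...,2]+60)&(p[...,0]>p[...,1]+30)&(np.hypot(C[...,0]-.528,C[...,1]+.161)<.03)&(z>.1); print(k.sum(),C[k].mean(0),z[k].max())
E
```

```text
s8 mirror 458 (np.float32(0.805), array([-0.038 ,  0.0837], dtype=float32))
s8 ptr 58 (np.float32(0.911), array([-0.0352,  0.0935], dtype=float32))
t8 mirror 53 (np.float32(0.823), array([-0.0262,  0.0698], dtype=float32))
w8 mirror 315 (np.float32(0.827), array([-0.057 ,  0.1039], dtype=float32))
scene1 ptr 33 (np.float32(0.922), array([-0.0336,  0.0924], dtype=float32))
2928 [ 0.52254673 -0.16201008  0.14311276] 0.14748662663884787
```

```bash
python3 -m creep '[{"grip":-1,"tx":-0.36,"ty":0,"tz":-0.33,"spin":0},{"grip":-1,"tx":-0.37,"ty":0,"tz":-0.31,"spin":0},{"grip":-1,"tx":-0.38,"ty":0,"tz":-0.3,"spin":0},{"grip":-1,"tx":0,"ty":0,"tz":0,"spin":0},{"grip":-1,"tx":0,"ty":0,"tz":0,"spin":0},{"grip":-1,"tx":0,"ty":0,"tz":0,"spin":0}]'
python3 -c "
from h import *
snap('scene','s9'); snap('wrist','w9'); snap('top','t9'); s=r.get_state(); print(s['tool_pos'],s['contact_force'],s['finger_force'])"; python3 ang.py s9 w9 t9
```

```text
clock: 14.27
tool_pos: [0.5385, -0.1632, 0.1333]
eef_rot: [0.091, 0.996, 0.001, -0.001]
contact_force: [-0.3, 5.1, 0.6]
opening: 0.295
finger_force: 15.0
[ 0.53847008 -0.16320321  0.13334096] [-0.49096644  6.09808923  1.23545173] 14.999358564382419
s9 mirror 435 (np.float32(0.9), array([-0.0344,  0.0885], dtype=float32))
s9 ptr 48 (np.float32(0.913), array([-0.0276,  0.0836], dtype=float32))
w9 mirror 437 (np.float32(0.902), array([-0.0279,  0.0815], dtype=float32))
t9 mirror 23 (np.float32(0.958), array([-0.0199,  0.0681], dtype=float32))
```

```bash
python3 -c "
from plant import workorder
print(workorder.finish_job())"
```

```text
the job is handed in; nothing more can be done
None
```

I handed the job in at about 14 s of the 61 s allowed: the green board is released and seated in the stand slot with its components to the mirror, and the gripper is holding the mirror at about 0.90–0.92 rad against a pointer measured at 0.91–0.93 rad; no verdict came back.

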